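# Seat the relays, shut the control box and hold its cover on the gasket

### The job

Press the two plug-in relays fully home in their sockets, then swing the hinged cover down over the box. Turn the wing of the cover's quarter-turn fastener until it lines up with the two raised marks beside it, so that its key can enter the slot in the frame, then press the cover flush against the gasket all the way and finish while still holding it pressed with the fingers so that I can drive the corner screws. Leave the screw tray, the screw carton and the electric screwdriver where they lie.

Things in the scene. Friction and masses are not known exactly. Their poses are not given: they have to be found in the camera images.
- enclosure: light grey plastic control box, open on top, 140 (x) x 190 (y) x 75 mm, fixed in a black nest plate 170 x 220 x 8 mm. Origin: centre of the nest's underside on the bench. x axis: from the front wall (x = -70 mm, three cable glands) to the hinge (x = +70 mm); z up. Rim, with a black foam gasket, 83 mm above the bench: the shut cover's underside lies there.
- cover (a joint): opening angle (rad) of the cover, a flat grey plate 140 x 190 x 4 mm hinged about the y line at x = +70 mm, z = 83 mm of the enclosure. 0 = flush on the squeezed gasket (solid stop), 1.57 = upright, 1.95 = leaning back on its stop. Stiff hinge: it stays at any angle, 2 to 4 N at the edge move it. Fastener out of line: its key lands on the frame and stops the cover at about 0.07.
- cover_edge (a point): middle of the cover's free edge, on its outer face, 140 mm from the hinge line. z axis: outward normal of the cover (up when shut); x axis: in the plane of the cover, towards the hinge.
- cover_pad (a point): bare flat spot on the cover's outer face, 118 mm from the hinge line and 55 mm to the +y side of the fastener; a good place to push. Axes as for cover_edge. With the fastener in line the cover meets the gasket at about 0.03 rad, and about 8 N here bring it to the stop at 0 (hold with 10 N or more to be sure); let go, the gasket lifts it to about 0.02 again.
- fastener (a joint): angle (rad) of the quarter-turn fastener in the cover. 0 = in line: wing and key parallel to the enclosure's y axis, wing pointing at the raised marks on the cover, against a stop; grows anticlockwise seen from outside (from above when shut) to 1.57 = across, the other stop. It stays where it is left; about 0.05 N m turn it. The key enters the slot within about 0.15 of 0.
- wing_top (a point): middle of the top of the fastener's black wing: a bar 10 mm thick, 38 mm long and 18 mm tall on a round boss of 26 mm diameter, 4 mm high; the wing's top is 22 mm above the cover's outer face, 120 mm from the hinge line, y = 0. y axis: along the wing; x axis: across its 10 mm; z axis: outward.
- relay_left (a joint): how far the relay on the enclosure's +y side is pushed in (m): 0 = 5 mm proud, 0.005 = fully home, where it stops. It goes in against about 9 N of friction and stays where it is left.
- relay_right (a joint): the same for the relay on the -y side.
- relay_left_top (a point): centre of the top of the +y relay: a dark grey block 28 (x) x 21.5 (y) x 35 mm upright in the box at x = -15, y = +30 mm of the enclosure. Home, its top is 67.6 mm above the bench, 15 mm below the rim.
- relay_right_top (a point): centre of the top of the -y relay, alike, at y = -30 mm.
- screw_tray: blue tray of small screws, 136 x 84 x 24 mm, loose on the bench; leave alone. Origin: centre of the underside.
- screw_carton: open yellow carton with screws, 120 x 85 x 50 mm, loose on the bench; leave alone. Origin: centre of the underside.
- driver: black electric screwdriver lying on its side, 235 mm long, 41 mm high, loose on the bench; leave alone. Origin: on the bench under its body, bit towards +x.

How it is judged:
By the outcome, as a careful person would: the job done as asked, in the order asked, and still so for the second after the job is handed in, while the arm keeps its last pose, push and grip.
It also fails if it takes over 67 s, if anything falls off the work surface, if the arm or the gripper's body presses on something with over 40 N, if the wrist force passes 120 N, or if a joint passes its speed limit or range.

### The arm

A 6-joint arm with a two-finger parallel gripper is mounted at the origin on the work surface. World frame = base frame: x ahead of the robot, y to its left, z up, the work surface at z = 0. Lengths are in m, angles in rad, forces in N, time in s.
With the tool pointing down it reaches from about 0.4 to 0.925 m from the base axis. Payload 12.5 kg.
Tool frame: the origin (TCP) lies midway between the tips of the shut fingers; the grasp point (between the pads) lies 19 mm behind it (pinch_z is the distance from the TCP to the grasp point, in m); z points along the fingers, y is the line along which they close (so a half turn about z gives the same grasp; the last joint's range is limited). The gripper opens to 95 mm and grips with 3 to 60 N. Pads are 20 mm wide; open, the fingers measure 119 mm over their backs; the gripper's body (75 mm by 180 mm) begins 59 mm behind the grasp point.
Start: joints at [-1.251, 0.491, 1.559, -0, 1.092, -0.106], TCP at [0.258, -0.569, 0.215] pointing down, gripper open.
Joint ranges: [-3.1, 3.1], [-0.84, 2.19], [0.05, 2.79], [-1.13, 4.28], [0.06, 2.93], [-2.69, 2.69]. Speed limits (rad/s): [2.22, 2.22, 2.79, 3.14, 3.14, 3.14].

### API

Orientations are given as a unit quaternion [x, y, z, w].
In Python, from rig import * gives the robot as it stands.
- The arm moves only by the tool step_arm, never from a script. Its argument "series" is a list that holds one entry, the list of rows, each a list of 7 numbers: the shift along the tool's x, y, z in cm, then the turn, a rotation vector about the tool's x, y, z in rad, then the closure, from 0 (fully open) to 1 (shut). In form: [[[tx, ty, tz, rx, ry, rz, jaw], ...]]. A call has 1 to 12 rows; each row shifts and turns the commanded pose from where the row before left it, along the tool's axes as they then stand; what a row does not reach is not made up. A row lasts 1/8 s, in which the tool goes at most 62.5 mm and 10.7 degrees, less where a joint would pass 70% of its speed; a pose out of reach is approached as far as the arm can. A call is refused whole if a number of a shift passes 6.25 or a number of a turn 0.188, either way. A call with a gripper value outside its range is refused whole. The fingers move at their own pace and stop on an object; "grip_force" is the grip in N (left out, the last holds). Time passes only in rows, so rows that do not move let the fingers close. It gives the time, the measured TCP pose, the force, the opening and the grip force at its end, in the units of the state.
- get_obs(): the state, without advancing time (a new reading comes with each control period).
- grab_frame(name): name is "scene" or "side" or "wrist"; returns the picture (420x560x3 uint8, red, green, blue); there is no depth.
- get_calibration(name): a dict with "vertical_fov" (degrees; the focal length in pixels is half the picture's height over the tangent of half this angle, whatever the lens; pixels are square), "cx", "cy" (the principal point, pixels), "world_from_camera" (4x4, takes a point from camera to world coordinates). Camera axes: x right, y up, looking along -z (the intrinsics and any distortion apply to the point x, -y, -z); pixel columns grow to the right and rows downward; lengths in m; the calibration is good to about 2 mm. A picture is of the moment at which its call begins: read the wrist's pose just before it. get_calibration takes no time and is no camera call; for the wrist camera it gives the pose at the moment of the call.
- finish_job(): hands the job in; it is judged then, once.
The state is a dict: "time": time; "joint_pos": joint angles; "dq": joint speeds; "joint_torque": joint torques, N m; "ee_pos": TCP position; "eef_rot": TCP orientation; "wrist_force": force on the tool from outside, world axes, zero at the start; "torque": the same for the moment, N m; "opening": finger opening in m; "gripper_force": force on a finger pad.
Only numpy, scipy, OpenCV 4.12 (cv2) and the standard library are available. Lean on these libraries where they do the work, as an engineer would, in place of code of your own. Each camera call takes 0.05 s, during which the arm holds its last target. There are 200 camera calls.

## Working session

There is one attempt and no reset: what is moved stays moved. The work goes in short steps, Python scripts to look and compute and a tool call to move; the robot and the scene stay as the last step left them, time stands still between calls to the robot, and variables do not carry over. Pictures are saved under pics/ and viewed, at most 10 in all, crops included, and the job is handed in when it is done.

Besides the shell and the picture viewer there is one more tool, called after ">>>" in YAML: its name, and indented under it one key for each argument. step_arm: Moves the arm, as the interface text tells. Its arguments: {"type":"object","properties":{"series":{"type":"array"},"grip_force":{"type":"number"}},"required":["series"]}

```bash
ls; mkdir -p pics
python3 - <<'E'
from rig import *
import cv2,numpy as np
o=get_obs();print(o)
for n in("scene","side"):
    c=get_calibration(n);print(n,c)
    cv2.imwrite(f"pics/{n}0.png",cv2.cvtColor(grab_frame(n),cv2.COLOR_RGB2BGR))
E
```

```text
pics
{'time': 0.0, 'joint_pos': array([-1.25056860e+00,  4.91555315e-01,  1.55946373e+00,  6.89578837e-07,
        1.09167700e+00, -1.05579433e-01]), 'dq': array([-0.00184303, -0.00162346, -0.00013454, -0.00090366,  0.00029179,
       -0.00069226]), 'joint_torque': array([-1.87347227e-04, -6.12643862e+01, -2.58184665e+01,  6.91700843e-02,
        4.83199989e-02, -1.05019483e-04]), 'ee_pos': array([ 0.25811501, -0.56894242,  0.21405946]), 'eef_rot': array([ 9.77421397e-01,  2.11298621e-01, -5.87921907e-05, -5.48550845e-04]), 'wrist_force': array([-0.11085572,  0.33799898, -0.18960443]), 'torque': array([-0.01515767,  0.01027919,  0.00883227]), 'gripper_force': 0.0, 'opening': 0.09522827315216946}
scene {'vertical_fov': 48.83486343016218, 'cx': 279.1120749501057, 'cy': 210.5004485270154, 'world_from_camera': array([[-0.42949114, -0.71055642,  0.5573571 ,  1.26455821],
       [ 0.9030366 , -0.33252766,  0.27193796,  0.32346158],
       [-0.00789061,  0.62010881,  0.78447613,  1.14849978],
       [ 0.        ,  0.        ,  0.        ,  1.        ]])}
side {'vertical_fov': 45.699931938674766, 'cx': 284.55911097474853, 'cy': 199.02730277570816, 'world_from_camera': array([[-0.87941496,  0.29215421, -0.375866  ,  0.06872936],
       [-0.47599834, -0.55191888,  0.68469784,  0.80590151],
       [-0.00741019,  0.78104512,  0.62443063,  0.86184702],
       [ 0.        ,  0.        ,  0.        ,  1.        ]])}
```

View pics/scene0.png

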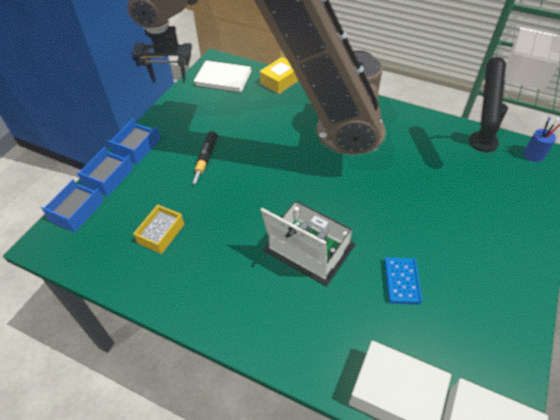

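View pics/side0.png

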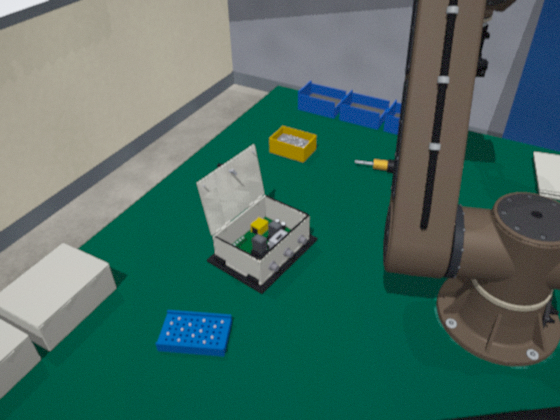

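The scene view shows the open box at about (310,240) and the side view at about (260,235). The hinge is on the far side from the robot, the tray is to its left and the carton and driver to its right. I'll zoom in for the nest corners.

Run:
```python
import cv2,numpy as np
a=cv2.imread("pics/scene0.png")[195:285,255:360];b=cv2.imread("pics/side0.png")[140:290,195:325]
a=cv2.resize(a,None,fx=4,fy=4,interpolation=2);b=cv2.resize(b,None,fx=4*.95,fy=4*.95,interpolation=2)
o=np.zeros((600,800,3),np.uint8);a=cv2.resize(a,(385,330));b=cv2.resize(b,(400,462));o[:330,:385]=a;o[:462,395:795]=b
cv2.imwrite("pics/z.png",o)
```

```text
(no output)
```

View pics/z.png

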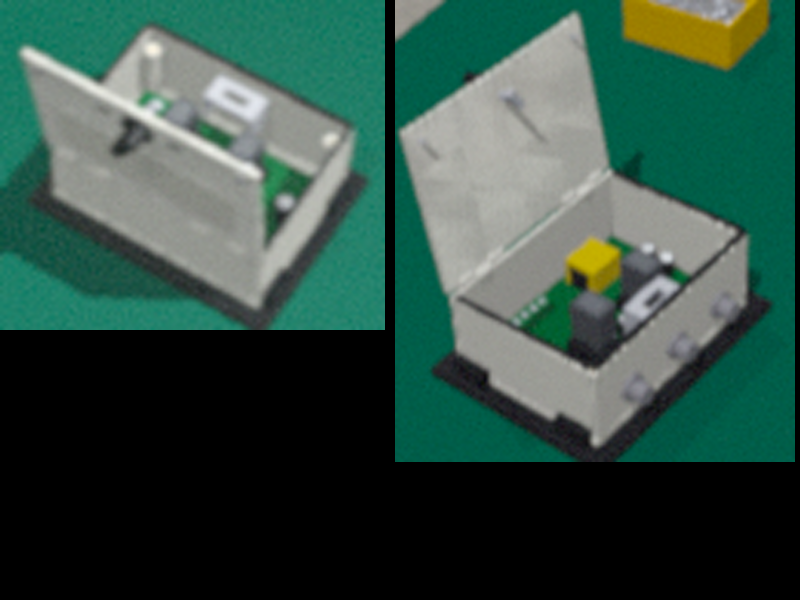

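Crop: the nest corners, rim corners and cover corners are visible in both views. In both, the wing on the outer face looks dark near the free edge. I'll fit the pose from these.

```bash
cat > h.py <<'E'
from rig import *
import cv2,numpy as np
from scipy.optimize import least_squares
from scipy.spatial.transform import Rotation as R
def proj(c,P):
    T=np.linalg.inv(c["world_from_camera"]);p=np.atleast_2d(P)@T[:3,:3].T+T[:3,3]
    f=210/np.tan(np.radians(c["vertical_fov"]/2))
    return np.c_[c["cx"]+f*p[:,0]/-p[:,2],c["cy"]+f*p[:,1]/p[:,2]]
def enc(q,P):
    return np.atleast_2d(P)@R.from_euler('z',q[2]).as_matrix().T+[q[0],q[1],0]
def cov(a,s,y,n): # s from hinge, n outward from underside
    return [.07-s*np.cos(a)+n*np.sin(a),y,.083+s*np.sin(a)+n*np.cos(a)]
E
cat > fit.py <<'E'
from h import *
cs=get_calibration("scene");cd=get_calibration("side")
S=lambda u,v:(255+u/3.667,195+v/3.667); D=lambda u,v:(195+(u-395)/3.077,140+v/3.08)
obs=[(cs,S(30,197),[.085,-.11,.004]),(cs,S(263,328),[.085,.11,.004]),(cs,S(367,180),[-.085,.11,.004]),
(cs,S(152,25),[-.07,-.095,.083]),(cs,S(355,128),[-.07,.095,.083]),
(cd,D(433,372),[.085,.11,.004]),(cd,D(605,464),[-.085,.11,.004]),(cd,D(770,303),[-.085,-.11,.004]),
(cd,D(745,232),[-.07,-.095,.083]),(cd,D(597,367),[-.07,.095,.083]),
(cs,S(22,50),('c',-.095)),(cs,S(262,175),('c',.095)),(cd,D(402,132),('c',.095)),(cd,D(577,14),('c',-.095))]
def res(q):
    r=[]
    for c,o,P in obs:
        if P[0]=='c':P=cov(q[3],.14,P[1],.002)
        r.append(proj(c,enc(q,P))[0]-o)
    return np.ravel(r)
s=least_squares(res,[.7,0.05,0,1.6],loss='soft_l1');print(s.x);print(res(s.x).reshape(-1,2).round(1))
E
python3 fit.py
```

```text
[ 0.53677823  0.06402059 -0.14071156  1.74445054]
[[-1.4  0.6]
 [-0.3  1. ]
 [-0.2 -0.8]
 [-1.9 -1.2]
 [-0.7 -1.1]
 [-0.6  0.3]
 [-0.8  2.8]
 [ 0.3  0.3]
 [ 0.8  0.3]
 [-0.6  2.6]
 [-0.1 -0.3]
 [-1.2 -0.9]
 [-0.1  1. ]
 [-0.8  0.6]]
```

>>> step_arm:
  series:
    - [[0,0,-6,0,0,0,1],[0,0,-6,0,0,0,1],[4.5,-4.2,0,0,0,0,1],[4.5,-4.2,0,0,0,0,1],[4.5,-4.2,0,0,0,0,1],[4.5,-4.2,0,0,0,0,1],[4.5,-4.2,0,0,0,0,1],[4.5,-4.2,0,0,0,-0.188,1],[4.0,-4.6,0,0,0,-0.188,1],[0,0,0,0,0,-0.188,1],[0,0,0,0,0,-0.188,1],[0,0,0,0,0,-0.188,1]]

```text
time: 1.6
ee_pos: [0.4061, -0.1672, 0.3345]
eef_rot: [0.774, 0.633, -0.0, -0.0]
wrist_force: [0.3, -0.4, 0.0]
opening: 0.0003
gripper_force: 0.0
```

>>> step_arm:
  series:
    - [[0,0,0,0,0,-0.188,1],[0,0,0,0,0,-0.188,1],[0,0,0,0,0,-0.188,1],[0,0,0,0,0,-0.188,1],[0,0,0,0,0,-0.188,1],[0,0,0,0,0,-0.188,1],[0,0,0,0,0,-0.188,1],[0,0,0,0,0,-0.188,1],[0,0,0,0,0,-0.131,1],[0,0,0,0,0,0,1],[0,0,0,0,0,0,1]]

```text
time: 2.98
ee_pos: [0.4062, -0.1675, 0.3345]
eef_rot: [0.075, 0.997, 0.0, -0.0]
wrist_force: [-0.4, 0.1, -0.8]
opening: 0.0005
gripper_force: 0.0
```

Run:
```python
from h import *
o=get_obs();c=get_calibration("wrist")
T=np.eye(4);T[:3,:3]=R.from_quat(o["eef_rot"]).as_matrix();T[:3,3]=o["ee_pos"]
print(o["time"],o["ee_pos"],T[:3,:3].round(3),o["joint_pos"],o["wrist_force"]);print((np.linalg.inv(T)@c["world_from_camera"]).round(3),c["vertical_fov"],c["cx"],c["cy"])
q=[.5368,.0640,-.1407]
print(proj(c,enc(q,[[0,0,.05],[-.015,.03,.0726],[-.015,-.03,.0726],[.07,.095,.083],[.07,-.095,.083],[-.07,.095,.083],[-.07,-.095,.083]])).round())
cv2.imwrite("pics/w1.png",cv2.cvtColor(grab_frame("wrist"),cv2.COLOR_RGB2BGR))
```

```text
2.975 [ 0.40615365 -0.16749154  0.33452836] [[-0.989  0.15  -0.   ]
 [ 0.15   0.989  0.   ]
 [ 0.     0.    -1.   ]] [-5.41672729e-01  1.01773961e-01  1.79932420e+00 -5.46995483e-05
  1.24070490e+00 -1.96221680e+00] [-0.37290271  0.07061065 -0.75308891]
[[-0.     0.959  0.282  0.079]
 [ 1.     0.001 -0.001 -0.   ]
 [-0.001  0.282 -0.959 -0.17 ]
 [ 0.     0.     0.     1.   ]] 63.37668984278745 278.819203574345 208.04412375018146
[[453. 235.]
 [485. 230.]
 [441. 230.]
 [526. 290.]
 [390. 291.]
 [548. 192.]
 [399. 193.]]
```

View pics/w1.png

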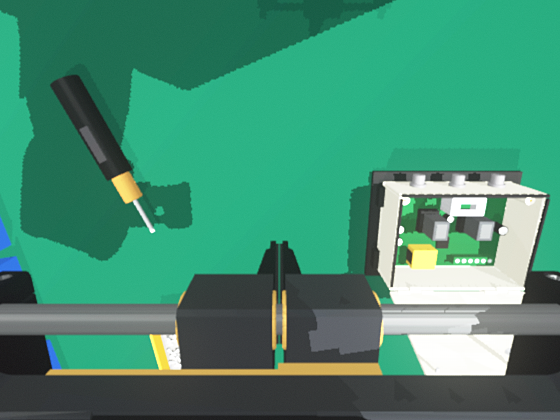

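Relay tops appear at about (440,230) and (485,230). The fit predicted (441,230) and (485,230), so the pose is good. Next I go over the right relay.

>>> step_arm:
  series:
    - [[-1.6,4.37,0,0,0,0,1],[-1.6,4.37,0,0,0,0,1],[-1.6,4.37,0,0,0,0,1],[-1.6,4.37,0,0,0,0,1],[-1.6,4.37,0,0,0,0,1],[0,0,5,0,0,0,1],[0,0,5,0,0,0,1],[0,0,5,0,0,0,1],[0,0,5,0,0,0,1],[0,0,0,0,0,0,1]]

```text
time: 4.28
ee_pos: [0.516, 0.0369, 0.1323]
eef_rot: [0.074, 0.997, -0.0, -0.003]
wrist_force: [0.3, -0.1, 0.5]
opening: 0.0005
gripper_force: 0.0
```

Run:
```python
from h import *
o=get_obs();c=get_calibration("wrist");print(o["ee_pos"],o["joint_pos"].round(2),o["wrist_force"])
q=[.5368,.0640,-.1407]
print(proj(c,enc(q,[[-.015,.03,.0726],[-.015,-.03,.0726],[-.07,.095,.083],[-.07,-.095,.083]])).round())
print(((o["ee_pos"]-enc(q,[-.015,-.03,.0726])[0])@R.from_quat(o["eef_rot"]).as_matrix()*100).round(2))
cv2.imwrite("pics/w2.png",cv2.cvtColor(grab_frame("wrist"),cv2.COLOR_RGB2BGR))
```

```text
[0.51599505 0.03688282 0.13228167] [-0.06  0.45  1.91 -0.    0.79 -1.48] [ 0.32370395 -0.05676649  0.50072235]
[[363. 225.]
 [279. 226.]
 [474. 148.]
 [176. 151.]]
[ 0.22  0.02 -5.97]
```

View pics/w2.png

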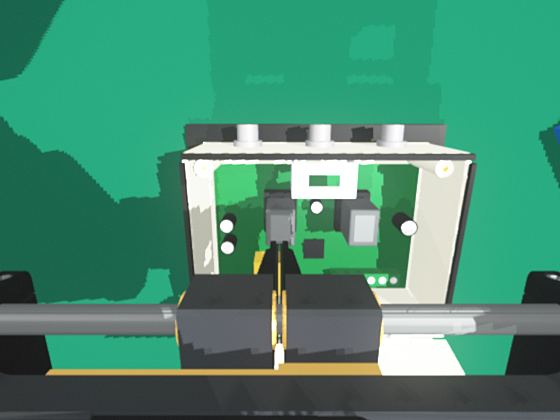

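The fingertips are centred over the right relay at about (279,222), and the left relay is at (363,226). Pressing now.

>>> step_arm:
  series:
    - [[-0.1,0,2.5,0,0,0,1],[-0.1,0,2.3,0,0,0,1],[0,0,0.8,0,0,0,1],[0,0,0.3,0,0,0,1],[0,0,0.3,0,0,0,1],[0,0,0.2,0,0,0,1],[0,0,0,0,0,0,1],[0,0,0,0,0,0,1]]

```text
time: 5.32
ee_pos: [0.5198, 0.0365, 0.0713]
eef_rot: [0.074, 0.997, -0.0, 0.001]
wrist_force: [-0.4, 0.6, 6.5]
opening: 0.0009
gripper_force: 3.1
```

>>> step_arm:
  series:
    - [[0,0,0.2,0,0,0,1],[0,0,0.2,0,0,0,1],[0,0,0.1,0,0,0,1],[0,0,0,0,0,0,1],[0,0,0,0,0,0,1]]

```text
time: 5.95
ee_pos: [0.52, 0.0365, 0.0677]
eef_rot: [0.074, 0.997, -0.0, 0.001]
wrist_force: [-5.7, -0.2, 26.0]
opening: 0.0005
gripper_force: 13.0
```

>>> step_arm:
  series:
    - [[0,0,0.05,0,0,0,1],[0,0,0,0,0,0,1]]

```text
time: 6.2
ee_pos: [0.52, 0.0365, 0.0676]
eef_rot: [0.074, 0.997, -0.0, 0.001]
wrist_force: [-6.3, -0.3, 32.8]
opening: 0.0007
gripper_force: 16.3
```

>>> step_arm:
  series:
    - [[0,0,-1.5,0,0,0,1],[0,0,-1.5,0,0,0,1],[-0.1,3,0,0,0,0,1],[-0.1,3,0,0,0,0,1],[0,0,0,0,0,0,1],[0,0,0,0,0,0,1]]

```text
time: 6.95
ee_pos: [0.53, 0.0953, 0.0953]
eef_rot: [0.073, 0.997, -0.0, -0.0]
wrist_force: [-0.4, -1.1, 0.3]
opening: 0.0007
gripper_force: 0.0
```

>>> step_arm:
  series:
    - [[0.35,0,1,0,0,0,1],[0,0,0.9,0,0,0,1],[0,0,0.3,0,0,0,1],[0,0,0.2,0,0,0,1],[0,0,0.2,0,0,0,1],[0,0,0.2,0,0,0,1],[0,0,0.1,0,0,0,1],[0,0,0,0,0,0,1],[0,0,0,0,0,0,1]]

```text
time: 8.07
ee_pos: [0.5265, 0.0958, 0.0677]
eef_rot: [0.074, 0.997, -0.0, 0.0]
wrist_force: [-6.3, -2.2, 24.6]
opening: 0.0002
gripper_force: 12.3
```

>>> step_arm:
  series:
    - [[0,0,0.05,0,0,0,1],[0,0,0,0,0,0,1]]

```text
time: 8.32
ee_pos: [0.5266, 0.0958, 0.0676]
eef_rot: [0.074, 0.997, -0.0, 0.0]
wrist_force: [-8.8, -3.1, 31.2]
opening: 0.0004
gripper_force: 15.5
```

>>> step_arm:
  series:
    - [[0,0,-5,0,0,0,1],[0,0,-5.2,0,0,0,1],[0,0,-5.2,0,0,0,1],[0,0,-5,0,0,0,1],[-4,0.6,0,0,0,0,1],[-4,0.6,0,0,0,0,1],[-4,0.6,0,0,0,0,1],[-4,0.6,0,0,0,0,1],[0,0,0,0,0,0,1]]

```text
time: 9.45
ee_pos: [0.6901, 0.096, 0.2679]
eef_rot: [0.074, 0.997, -0.0, -0.001]
wrist_force: [0.1, -0.2, -0.3]
opening: 0.0004
gripper_force: 0.0
```

```bash
cat > where.py <<'E'
from h import *
o=get_obs();q=[.5368,.0640,-.1407]
e=(o["ee_pos"]-[q[0],q[1],0])@R.from_euler('z',q[2]).as_matrix()
print("enc TCP",e.round(4),"t",o["time"],"F",o["wrist_force"].round(1),"q",o["joint_pos"].round(2))
E
python3 where.py
```

```text
enc TCP [0.1473 0.0532 0.2679] t 9.45 F [ 0.1 -0.2 -0.3] q [ 0.04  0.56  1.29 -0.    1.29 -1.38]
```

>>> step_arm:
  series:
    - [[0,0,3.5,0,0,0,1],[0,0,3.5,0,0,0,1],[1.5,0,0,0,0,0,1],[1.2,0,0,0,0,0,1],[1.2,0,0,0,0,0,1],[1.2,0,0,0,0,0,1],[1.2,0,0,0,0,0,1],[0,0,0,0,0,0,1]]

```text
time: 10.45
ee_pos: [0.6253, 0.1059, 0.1999]
eef_rot: [0.073, 0.997, -0.0, -0.0]
wrist_force: [-0.2, 0.4, 0.3]
opening: 0.0004
gripper_force: 0.0
```

```bash
python3 where.py
```

```text
enc TCP [0.0818 0.0539 0.1999] t 10.45 F [-0.2  0.4  0.3] q [ 0.06  0.52  1.55 -0.    1.07 -1.36]
```

>>> step_arm:
  series:
    - [[1.4,0,0,0,0,0,1],[1.4,0,0.15,0,0,0,1],[1.4,0,0.3,0,0,0,1],[1.4,0,0.6,0,0,0,1],[1.4,0,0.9,0,0,0,1],[1.2,0,1.0,0,0,0,1]]

```text
time: 11.2
ee_pos: [0.5438, 0.1179, 0.1699]
eef_rot: [0.074, 0.997, 0.0, -0.0]
wrist_force: [1.5, 0.2, 0.3]
opening: 0.0005
gripper_force: 0.4
```

```bash
python3 where.py
python3 - <<'E'
from h import *
a=grab_frame("side")[120:290,180:340];b=grab_frame("scene")[190:290,250:370]
o=np.zeros((425,800,3),np.uint8);o[:425,:400]=cv2.resize(a,(400,425),interpolation=2);o[:333,400:]=cv2.resize(b,(400,333),interpolation=2)
cv2.imwrite("pics/c1.png",o[:,:,::-1])
E
```

```text
enc TCP [-0.0006  0.0544  0.1699] t 11.2 F [1.5 0.2 0.3] q [ 0.09  0.45  1.78  0.    0.92 -1.33]
```

View pics/c1.png

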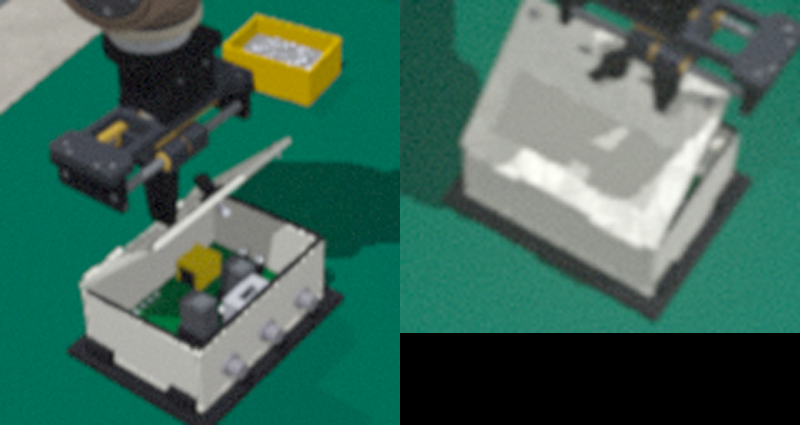

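The cover is at about 0.75 rad and follows the fingers, with the black wing visible beside them. I keep swinging it down.

>>> step_arm:
  series:
    - [[1.2,0,1.2,0,0,0,1],[1.1,0,1.3,0,0,0,1],[0.6,0,1.1,0,0,0,1],[0.4,0,1.1,0,0,0,1],[0.3,0,1.0,0,0,0,1],[0,0,0,0,0,0,1],[0,0,-4,0,0,0,1],[-3,-2,-5,0,0,0,1],[-3,-2.5,-5,0,0,0,0.6],[0,0,0,0,0,0,0.6],[0,0,0,0,0,0,0.6]]

```text
time: 12.68
ee_pos: [0.5612, 0.0701, 0.2517]
eef_rot: [0.074, 0.997, -0.0, -0.0]
wrist_force: [-0.3, 0.3, 0.8]
opening: 0.0251
gripper_force: 0.0
```

```bash
python3 where.py
python3 - <<'E'
from h import *
q=[.5368,.0640,-.1407];c=get_calibration("wrist")
for a in(.2,.3,.4):print(a,proj(c,enc(q,[cov(a,.12,0,.026),cov(a,.14,.095,.004),cov(a,.14,-.095,.004)])).round())
cv2.imwrite("pics/w3.png",grab_frame("wrist")[:,:,::-1])
E
```

```text
enc TCP [0.0233 0.0095 0.2517] t 12.675 F [-0.3  0.3  0.8] q [ 0.01  0.37  1.66  0.    1.11 -1.42]
0.2 [[267. 124.]
 [378.  94.]
 [156.  96.]]
0.3 [[266. 132.]
 [382.  98.]
 [151. 100.]]
0.4 [[266. 142.]
 [387. 105.]
 [146. 106.]]
```

View pics/w3.png

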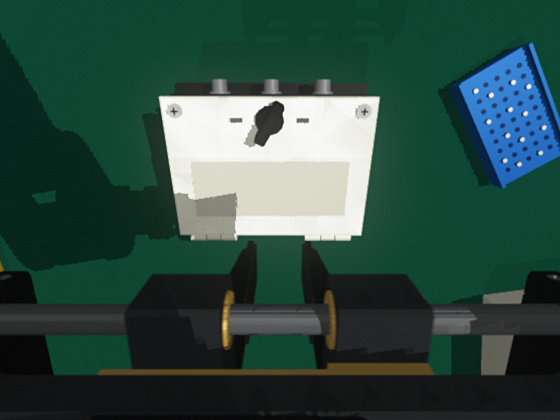

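The cover's free corners are at (160,97) and (379,97), so it is at about 0.22 rad. The wing runs from (278,105) to (262,142), with the marks at (236,121) and (302,121). Now I estimate the wing angle.

Run:
```python
from h import *
q=[.5368,.0640,-.1407];c=get_calibration("wrist");im=cv2.imread("pics/w3.png",0)
a=.22
m=(im[98:150,245:295]<60).astype(np.uint8)
n,l,s,ce=cv2.connectedComponentsWithStats(m);k=1+s[1:,4].argmax();p=np.argwhere(l==k)[:,::-1]+[245,98]
print(s[k],cv2.minAreaRect(p.astype(np.float32)))
for f in(.9,1.0,1.1,1.2,1.3):
    P=[]
    for d in(.019,-.019):
        for w in(.005,-.005):
            for h in(.004+.004,.026):
                y=d*np.cos(f)-w*np.sin(f);s_=.12+d*np.sin(f)+w*np.cos(f)
                P.append(cov(a,s_,y,h))
    pr=proj(c,enc(q,P));print(f,pr.min(0).round(),pr.max(0).round(),cv2.minAreaRect(pr.astype(np.float32)))
print(enc(q,cov(a,.12,0,.026)),enc(q,cov(a,.12,0,.004)))
```

```text
[ 10   3  29  45 799] ((268.7132263183594, 123.01522827148438), (26.503902435302734, 44.95689010620117), 4.085616588592529)
0.9 [248.  99.] [286. 148.] ((266.97515869140625, 123.72706604003906), (15.265789031982422, 49.764373779296875), 37.08805465698242)
1.0 [249.  98.] [284. 148.] ((267.0382995605469, 123.64210510253906), (14.765525817871094, 50.01062774658203), 31.242746353149414)
1.1 [251.  98.] [282. 149.] ((267.0796813964844, 123.55303955078125), (14.230449676513672, 50.21575164794922), 25.409687042236328)
1.2 [253.  97.] [280. 149.] ((267.08856201171875, 123.49646759033203), (13.667193412780762, 50.44297409057617), 19.592302322387695)
1.3 [255.  97.] [278. 149.] ((267.0834655761719, 123.45011901855469), (13.082636833190918, 50.627437591552734), 13.793551445007324)
[[0.49577572 0.06981051 0.13456089]] [[0.49102211 0.07048379 0.11309114]]
```

>>> step_arm:
  series:
    - [[3.5,2.3,0,0,0,0,1],[3.5,2.3,0,0,0,0,1],[0,0,4,0,0,0,1],[0,0,4,0,0,0,1],[0,0,4,0,0,0,1],[0,0,1.2,0,0,0,1],[0,0,1,0,0,0,1],[0,0,0.6,0,0,0,1],[0,0,0.4,0,0,0,1],[0,0,0,0,0,0,1],[0,0,0,0,0,0,1]]

```text
time: 14.1
ee_pos: [0.4995, 0.1258, 0.1008]
eef_rot: [0.074, 0.997, 0.0, 0.0]
wrist_force: [-0.2, -0.2, 0.1]
opening: 0.0003
gripper_force: 0.0
```

```bash
python3 where.py
```

```text
enc TCP [-0.0456  0.056   0.1008] t 14.1 F [-0.2 -0.2  0.1] q [ 0.12  0.49  1.94 -0.    0.7  -1.3 ]
```

>>> step_arm:
  series:
    - [[0,0,0.2,0,0,0,1],[0,0,0.2,0,0,0,1],[0,0,0,0,0,0,1],[0,0,0,0,0,0,1]]

```text
time: 14.6
ee_pos: [0.4993, 0.1258, 0.0963]
eef_rot: [0.074, 0.997, -0.0, -0.0]
wrist_force: [1.0, -0.4, 0.4]
opening: 0.0005
gripper_force: 0.0
```

>>> step_arm:
  series:
    - [[0,0,-3,0,0,0,1],[0,0,-3,0,0,0,0.5],[-0.1,-2.7,0,0,0,0,0.5],[-0.1,-2.8,0,0,0,0,0.5],[0,0,0,0,0,0.15,0.5],[0,0,0,0,0,0.15,0.5],[0,0,0,0,0,0.14,0.5],[0,0,0,0,0,0,0.5],[0,0,0,0,0,0,0.5]]

```text
time: 15.72
ee_pos: [0.4932, 0.0711, 0.1564]
eef_rot: [0.288, 0.958, -0.0, -0.0]
wrist_force: [0.0, 0.2, 1.3]
opening: 0.0476
gripper_force: 0.0
```

```bash
python3 where.py
python3 - <<'E'
from h import *
q=[.5368,.0640,-.1407];c=get_calibration("wrist");o=get_obs();print(o["opening"],R.from_quat(o["eef_rot"]).as_matrix()[:,1])
for a in(.07,.1):print(a,proj(c,enc(q,[cov(a,.12,0,.026),cov(a,.14,.095,.004),cov(a,.14,-.095,.004)])).round())
cv2.imwrite("pics/w4.png",grab_frame("wrist")[:,:,::-1])
E
```

```text
enc TCP [-0.0442  0.001   0.1564] t 15.725 F [0.  0.2 1.3] q [ 0.01  0.39  1.93 -0.    0.82 -0.98]
0.04756200667281718 [ 5.51573409e-01  8.34126346e-01 -1.15020780e-04]
0.07 [[274. 229.]
 [390. 133.]
 [144. 247.]]
0.1 [[275. 233.]
 [393. 134.]
 [142. 250.]]
```

View pics/w4.png

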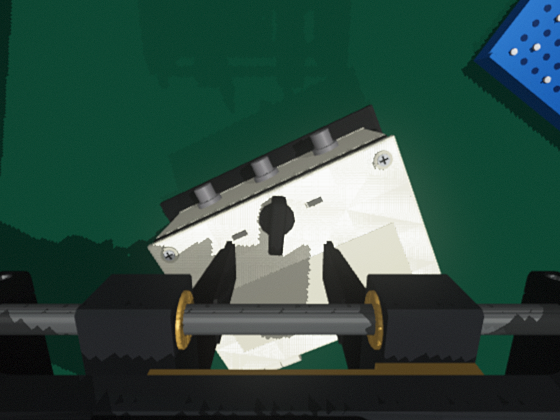

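The wing is centred at about (277,225). It lies vertical in the picture between the fingers, so it is aligned with the tool. I descend and grip.

>>> step_arm:
  series:
    - [[0.25,0,2,0,0,0,0.5],[0.25,0,2,0,0,0,0.5],[0,0,1.3,0,0,0,0.5],[0,0,0,0,0,0,1],[0,0,0,0,0,0,1],[0,0,0,0,0,0,1],[0,0,0,0,0,0,1],[0,0,0,0,0,0,1]]
  grip_force: 12

```text
time: 16.77
ee_pos: [0.4888, 0.0729, 0.1036]
eef_rot: [0.289, 0.957, -0.001, -0.0]
wrist_force: [-2.2, -9.8, 4.4]
opening: 0.01
gripper_force: 11.9
```

>>> step_arm:
  series:
    - [[0,-0.06,0,0,0,0,1],[0,0,0,0,0,0.188,1],[0,0,0,0,0,0.188,1],[0,0,0,0,0,0.188,1],[0,0,0,0,0,0.188,1],[0,0,0,0,0,0.188,1],[0,0,0,0,0,0.15,1],[0,0,0,0,0,0,1],[0,0,0,0,0,0,1]]

```text
time: 17.9
ee_pos: [0.4895, 0.0733, 0.1036]
eef_rot: [0.742, 0.671, 0.001, 0.001]
wrist_force: [4.9, -2.5, -2.6]
opening: 0.0103
gripper_force: 12.0
```

```bash
python3 where.py; python3 -c "
from h import *
o=get_obs();y=R.from_quat(o['eef_rot']).as_matrix()[:,1];print('f',np.arctan2(y[1],y[0])+.1407,o['torque'],o['opening'])"
```

```text
enc TCP [-0.0481  0.0025  0.1036] t 17.9 F [ 4.9 -2.5 -2.6] q [ 0.02  0.47  1.99 -0.    0.68  0.12]
f 0.04020057513580866 [-0.45831947 -0.85490867 -0.03351832] 0.010307301036734034
```

>>> step_arm:
  series:
    - [[0,0,0,0,0,0.04,1],[0,0,0,0,0,0.04,1],[0,0,0,0,0,0,1]]

```text
time: 18.27
ee_pos: [0.4896, 0.0733, 0.1036]
eef_rot: [0.768, 0.64, 0.001, 0.001]
wrist_force: [6.1, -1.6, -1.4]
opening: 0.0106
gripper_force: 12.0
```

```bash
python3 -c "
from h import *
o=get_obs();y=R.from_quat(o['eef_rot']).as_matrix()[:,1];print('f',np.arctan2(y[1],y[0])+.1407,o['torque'],o['wrist_force'],o['opening'])"
```

```text
f -0.039863222375828455 [-0.47062027 -0.92803484  0.2040169 ] [ 6.07961691 -1.61187957 -1.35645333] 0.010609847864881174
```

>>> step_arm:
  series:
    - [[0,0,0,0,0,-0.04,1],[0,0,0,0,0,0,0.6],[0,0,0,0,0,0,0.6],[0,0,0,0,0,0,0.6],[0,0,-2.5,0,0,0,0.6],[0,0,-3,0,0,0,1],[0,0,-3,0,0,0,1],[0,0,0,0,0,0,1],[0,0,0,0,0,0,1]]

```text
time: 19.4
ee_pos: [0.4883, 0.0734, 0.1878]
eef_rot: [0.756, 0.654, -0.0, -0.0]
wrist_force: [-0.6, 0.3, -0.5]
opening: 0.0042
gripper_force: 0.0
```

```bash
python3 where.py
python3 - <<'E'
from h import *
q=[.5368,.0640,-.1407];c=get_calibration("wrist")
for a in(.07,.1):print(a,proj(c,enc(q,[cov(a,.12,0,.026),cov(a,.14,.095,.004),cov(a,.14,-.095,.004),cov(a,.118,.055,.004)])).round())
cv2.imwrite("pics/w5.png",grab_frame("wrist")[:,:,::-1])
E
```

```text
enc TCP [-0.0493  0.0025  0.1878] t 19.4 F [-0.6  0.3 -0.5] q [ 0.02  0.34  1.91 -0.    0.9   0.16]
0.07 [[279. 223.]
 [249.  90.]
 [255. 318.]
 [280. 145.]]
0.1 [[281. 225.]
 [249.  90.]
 [255. 321.]
 [280. 146.]]
```

View pics/w5.png

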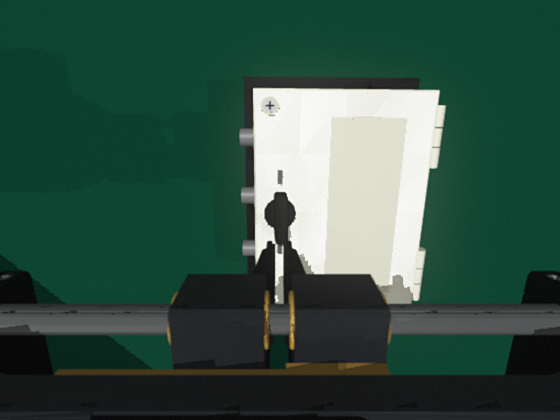

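The wing, from (281,195) to (282,240), points straight at the raised mark at (280,176), so it is in line. Now I press at the pad.

>>> step_arm:
  series:
    - [[2.7,0,0,0,0,0,1],[2.6,0,0,0,0,0,1],[0,0,3,0,0,0,1],[0,0,3,0,0,0,1],[0,0,2.2,0,0,0,1],[0,0,0.6,0,0,0,1],[0,0,0.5,0,0,0,1],[0,0,0.3,0,0,0,1],[0,0,0.2,0,0,0,1],[0,0,0,0,0,0,1],[0,0,0,0,0,0,1]]

```text
time: 20.82
ee_pos: [0.4965, 0.1258, 0.0906]
eef_rot: [0.756, 0.654, 0.0, 0.0]
wrist_force: [-0.1, -0.1, 0.5]
opening: 0.0004
gripper_force: 0.0
```

```bash
python3 where.py
```

```text
enc TCP [-0.0486  0.0556  0.0906] t 20.825 F [-0.1 -0.1  0.5] q [ 0.12  0.51  1.96 -0.    0.68  0.26]
```

>>> step_arm:
  series:
    - [[0,0,0.2,0,0,0,1],[0,0,0.15,0,0,0,1],[0,0,0.1,0,0,0,1],[0,0,0,0,0,0,1],[0,0,0,0,0,0,1],[0,0,0,0,0,0,1]]

```text
time: 21.58
ee_pos: [0.4964, 0.1259, 0.0871]
eef_rot: [0.756, 0.654, 0.0, 0.0]
wrist_force: [-6.1, -0.3, 20.1]
opening: 0.0005
gripper_force: 9.9
```

>>> step_arm:
  series:
    - [[0,0,0.03,0,0,0,1],[0,0,0,0,0,0,1],[0,0,0,0,0,0,1]]

```text
time: 21.95
ee_pos: [0.4964, 0.1259, 0.0871]
eef_rot: [0.756, 0.654, 0.0, 0.0]
wrist_force: [-7.1, -1.6, 23.3]
opening: 0.0004
gripper_force: 11.8
```

The cover is on its solid stop: the force rose to 23 N with no further movement. Handing in.

```bash
python3 -c "
from rig import *
print(finish_job())"
```

```text
the job is handed in; nothing more can be done
None
```

The job is handed in at about 22 s: both relays are pressed home, the cover is swung down, the fastener is lined up with its marks, and the fingers are holding the cover flush with about 23 N.

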